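# Stamp the inspection card on the sloping desk

## Task

Take the green-topped stamp out of its tray and stamp the inspection card that is still blank, on the sloping desk: set the stamp's foot flat and straight, wholly inside the printed outline, press the cap fully home and hold it for half a second without slamming it down, then lift it straight off without letting it skid. Stand the stamp back upright in the bay of the tray it came from and let go. Mark nothing else with it, and leave the other stamps and everything on the bench where they are.

Things in the scene. Friction and masses are not known exactly. Their poses are not given: they have to be found in the camera images.
- green_stamp_mid (a point): centre of the green-topped stamp, 56 mm above the underside of its foot; z points up the stamp, which is 112 mm tall, about 0.21 kg. From below: black foot 76 (y) x 48 (x) x 26 mm high, 8 mm gap, flange of the same outline 34 to 44 mm up, then a flat-sided grip 56 (y) x 36 (x) mm up to 112 mm, green on top. Flange and grip are the cap, which slides down on the foot
- green_stamp: foot frame of the green stamp: origin at the centre of its underside, x along the 48 mm side, y along the 76 mm side, z up the stamp. The mark it prints is the same either way round, so half a turn about z does not matter
- green_stamp_cap (a joint): how far the green stamp's cap is pushed down on its foot: 0 sprung up, 0.008 m fully home, where the flange meets the foot. The spring takes about 4 N to start and 12 N fully home, then it is a hard stop; it springs back up when let off. Past half-way it marks what is under it
- card_blank: stiff cream card 150 mm up the slope x 115 mm wide x 2 mm thick, fixed on the sloping desk. Origin at the centre of its underside; x points up the slope (25 degrees above level), y level along the desk, z square out of the card. This is the one without a mark in its outline
- card_blank_box (a point): centre, on the card's upper face, of the printed black outline (90 mm along y x 62 mm along x) of the blank card, where the stamp belongs; it lies 30 mm down the slope from the card's centre. Axes as the card's. The foot has 7 mm to spare all round. About 85 mm above the bench
- card_done: stiff cream card 150 mm up the slope x 115 mm wide x 2 mm thick, fixed on the sloping desk. Origin at the centre of its underside; x points up the slope (25 degrees above level), y level along the desk, z square out of the card. This one already bears a green mark; leave it
- desk: sloping record desk, fixed, origin at bench level under its centre. Board 340 mm wide (y), 240 mm up the slope, tilted 25 degrees, rising towards +x from 40 to 140 mm high; low ledge 12 mm, clip rail at the top 17 mm proud of it. The cards lie side by side, about 78 mm either side of the middle, in either order. It stands to the robot's left or right, the tray on the other side
- tray: grey stamp tray, fixed, 268 mm (y) x 64 mm (x); origin under its centre. Floor 3 mm thick, walls 14 mm high above the bench, three bays 84 mm (y) x 56 mm (x) at 88 mm pitch along y, one stamp in each, in any order; 4 mm clearance round a stamp's foot
- red_stamp_mid (a point): stamp like the green one in size and shape, but with a red top; it stands in another bay of the same tray. A bystander. The point is its centre, 56 mm above the underside of its foot
- blue_stamp_mid (a point): stamp like the green one in size and shape, but with a blue top; it stands in another bay of the same tray. A bystander. The point is its centre, 56 mm above the underside of its foot
- lens_a_mid (a point): finished camera lens standing upright, black, 82 mm diameter, 135 mm tall, about 0.75 kg; a bystander. The point is its centre, half-way up; it stands about 150 mm in front of the tray, towards the robot
- lens_c_mid (a point): finished camera lens standing upright, black, 82 mm diameter, 135 mm tall, about 0.75 kg; a bystander. The point is its centre, half-way up; it stands about 150 mm in front of the tray, towards the robot
- front_cap_mid (a point): black lens cap, a disc 80 mm diameter x 12 mm, lying behind the tray; a bystander. The point is its centre
- blower_mid (a point): dark red rubber dust blower standing upright, 64 mm diameter bulb with a thin black nozzle, 130 mm tall; a bystander. The point is 40 mm up its axis
- leaflets_mid (a point): loose stack of leaflets 104 x 148 x 30 mm; a bystander. The point is its centre
Things that resemble listed ones, but are neither listed nor needed, are in the scene too. Leave any pink or yellow look-alike of the green_stamp alone.

How it is judged:
On the way, in this order (a step that is already met when the one before it is completed fails the run):
1. the green stamp is lifted out of the tray (distance of green_stamp_mid from where it was at the start of the episode above 0.06 m), for 0.1 s.
2. its cap is fully home (7 mm or more of 8) with the foot inside the outline of the blank card, flat on it within 4 degrees and straight within 8 degrees, for 0.3 s (value of joint green_stamp_cap above 0.007 m and contact force between card_blank and anything else above 6 N and x of green_stamp in the frame of card_blank_box between -0.008 and 0.008 m and y of green_stamp in the frame of card_blank_box between -0.008 and 0.008 m and z of green_stamp in the frame of card_blank_box between -0.01 and 0.01 m and angle between the z axis of green_stamp and the z axis of card_blank, either way round below 0.07 rad and angle between the y axis of green_stamp and the y axis of card_blank, either way round below 0.14 rad), for 0.3 s.
3. the stamp is lifted clear of the card, its cap sprung up (distance between green_stamp and card_blank_box above 0.03 m and value of joint green_stamp_cap below 0.001 m), for 0.1 s.
At the end, for the whole second after the job is handed in: The green stamp stands upright (within 3 degrees) and at rest back in the bay it came from, its centre within 12 mm of where it stood, its cap sprung up, let go of (distance of green_stamp_mid from where it was at the start of the episode below 0.012 m and angle between green_stamp's own z axis and vertical below 0.05 rad and value of joint green_stamp_cap below 0.001 m and linear speed of green_stamp below 0.01 m/s); the robot touches nothing.
It fails at once if the stamp is pressed down (cap more than half-way, 4 mm) anywhere but inside the outline of the blank card (value of joint green_stamp_cap above 0.004 m and not (x of green_stamp in the frame of card_blank_box between -0.008 and 0.008 m and y of green_stamp in the frame of card_blank_box between -0.008 and 0.008 m and z of green_stamp in the frame of card_blank_box between -0.01 and 0.01 m)).
It fails at once if the stamp's foot skids (over 15 mm/s) on the card while the cap is down (value of joint green_stamp_cap above 0.002 m and contact force between card_blank and anything else above 2 N and linear speed of green_stamp above 0.015 m/s).
It fails at once if the card is pressed with more than 75 N (slammed) (contact force between card_blank and anything else above 75 N).
It fails at once if another stamp, a lens, the lens cap, the blower or the leaflets is moved by more than 15 mm (distance of any of red_stamp_mid, blue_stamp_mid, lens_a_mid, lens_c_mid, front_cap_mid, blower_mid, leaflets_mid from where it was at the start of the episode above 0.015 m).
It also fails if it takes over 56 s, if anything falls off the work surface, if the arm or the gripper's body presses on something with over 40 N, if the wrist force passes 120 N, or if a joint passes its speed limit or range.

## Robot

A 6-joint arm with a two-finger parallel gripper is mounted at the origin on the work surface. World frame = base frame: x ahead of the robot, y to its left, z up, the work surface at z = 0. Lengths are in m, angles in rad, forces in N, time in s.
With the tool pointing down it reaches from about 0.35 to 0.85 m from the base axis. Payload 8.1 kg.
Tool frame: the origin (TCP) lies on the mounting face of the last link; the fingertips stand 186 mm ahead of it and the grasp point (between the pads) lies 167 mm ahead of it; z points along the fingers, y is the line along which they close (so a half turn about z gives the same grasp; the last joint's range is limited). The gripper opens to 93 mm and grips with 3 to 60 N. Pads are 15 mm wide; open, the fingers measure 128 mm over their backs; the gripper's body (75 mm by 188 mm) begins 65 mm behind the grasp point.
Start: joints at [-1.209, 0.13, 1.488, -0, 1.523, -0.085], TCP at [0.259, -0.541, 0.405] pointing down, gripper open.
Joint ranges: [-2.96, 2.96], [-0.89, 2.26], [0.02, 2.5], [-1.34, 4.48], [0, 2.73], [-2.66, 2.66]. Speed limits (rad/s): [2.39, 2.39, 2.79, 3.14, 3.14, 3.14].

## Interface

Orientations are given as a rotation vector (axis times angle).
In Python, from plant import read_state, read_camera, camera_params, close_job gives the robot as it stands. The module is installed in compiled form; this text tells all that it offers.
- The arm moves only by the tool servo_tool, never from a script. Its argument "increments" is a list of rows, each an object with "slide": the shift along the tool's x, y, z in mm, a list of three; "dr": the turn, a rotation vector about the tool's x, y, z in rad, a list of three; "jaw": the closure, from 0 (fully open) to 1 (shut). In form: [{"slide": [x, y, z], "dr": [ax, ay, az], "jaw": jaw}, ...]. A call has 1 to 20 rows; each row is the pose to reach, as a shift and turn from the pose commanded when the call began, along the tool's axes at that moment; what a row does not reach only later rows make up. A row lasts 1/10 s, in which the tool goes at most 50 mm and 8.59 degrees, less where a joint would pass 70% of its speed; a pose out of reach is approached as far as the arm can. A call with a gripper value outside its range is refused whole. The fingers move at their own pace and stop on an object; "force" is the grip in N (left out, the last holds). Time passes only in rows, so rows that repeat a pose let the fingers close. It gives the time, the measured TCP pose, the force, the opening and the grip force at its end, in the units of the state.
- read_state(): the state, without advancing time (a new reading comes with each control period).
- read_camera(name): name is "scene" or "top"; returns (picture, depth): 420x560x3 uint8, red, green, blue; 420x560 float32, m along the optical axis (not along the pixel's ray), 0 where there is no reading.
- camera_params(name): a dict with "fx", "fy", "cx", "cy" (pixels), "rvec" (rotation vector, rad) and "tvec" (3), from world to camera coordinates, as OpenCV has them. Camera axes: x right, y down, z forward; pixel columns grow to the right and rows downward; lengths in m; the calibration is good to about 2 mm. A picture is of the moment at which its call begins. camera_params takes no time and is no camera call.
- close_job(): hands the job in; it is judged then, once.
The state is a dict: "t": time; "q": joint angles; "dq": joint speeds; "joint_torque": joint torques, N m; "tool_pos": TCP position; "orientation": TCP orientation; "force": force on the tool from outside, world axes, zero at the start; "wrist_torque": the same for the moment, N m; "opening": finger opening in m; "gripper_force": force on a finger pad.
Only numpy, scipy, OpenCV 4.12 (cv2) and the standard library are available. Lean on these libraries where they do the work, as an engineer would, in place of code of your own. Each camera call takes 0.05 s, during which the arm holds its last target. There are 200 camera calls.

## Working session

There is one attempt and no reset: what is moved stays moved. The work goes in short steps, Python scripts to look and compute and a tool call to move; the robot and the scene stay as the last step left them, time stands still between calls to the robot, and variables do not carry over. Pictures are saved under pics/ and viewed, at most 10 in all, crops included, and the job is handed in when it is done.

Besides the shell and the picture viewer there is one more tool, called after ">>>" in YAML: its name, and indented under it one key for each argument. servo_tool: Moves the arm, as the interface text tells. Its arguments: {"type":"object","properties":{"increments":{"type":"array"},"force":{"type":"number"}},"required":["increments"]}

```bash
mkdir -p pics; cat > h.py <<'E'
import numpy as np, cv2
from plant import *
from scipy.spatial.transform import Rotation as R
def cam(n):
    p=camera_params(n); K=np.array([[p['fx'],0,p['cx']],[0,p['fy'],p['cy']],[0,0,1]]);Rm=R.from_rotvec(p['rvec']).as_matrix()
    return K,Rm,np.array(p['tvec']).ravel()
def cloud(n,d):
    K,Rm,t=cam(n);v,u=np.indices(d.shape)
    c=np.dstack([(u-K[0,2])/K[0,0]*d,(v-K[1,2])/K[1,1]*d,d])
    w=(c-t)@Rm; w[d<=0]=np.nan; return w
def ray(n,uv,p0,nrm=(0,0,1)):
    K,Rm,t=cam(n);uv=np.atleast_2d(uv).astype(float)
    d=np.c_[(uv[:,0]-K[0,2])/K[0,0],(uv[:,1]-K[1,2])/K[1,1],np.ones(len(uv))]@Rm
    o=-Rm.T@t;nrm=np.array(nrm);s=((np.array(p0)-o)@nrm)/(d@nrm)
    return o+d*s[:,None]
def snap(n,tag):
    im,d=read_camera(n);cv2.imwrite(f'pics/{tag}.png',im[:,:,::-1]);np.savez(f'pics/{tag}.npz',im=im,d=d);return im,d
E
python3 - <<'E'
from h import *
for n in('top','scene'):
    im,d=snap(n,n+'0');K,Rm,t=cam(n);print(n,K[0,0],-Rm.T@t,Rm[2])
s=read_state();print(s)
E
```

```text
top 526.8882027353477 [ 0.41052521 -0.06582603  1.61713938] [ 0.08492279  0.02163308 -0.99615266]
scene 464.4651754695628 [ 1.00241494 -0.89734692  0.88267142] [-0.37718492  0.68546819 -0.622788  ]
{'t': 0.1, 'q': array([-1.20939896e+00,  1.31117832e-01,  1.48917226e+00, -4.82978828e-05,
        1.52303579e+00, -8.54127975e-02]), 'dq': array([-3.19646399e-05, -1.05023497e-03, -1.49255647e-03,  4.56495369e-04,
        6.50857590e-04,  9.81821464e-06]), 'joint_torque': array([ 9.66940388e-04, -5.61343002e+01, -4.93093729e+01,  7.70218461e-02,
        2.92198785e-02, -4.38416646e-05]), 'tool_pos': array([ 0.25918449, -0.54089723,  0.40377183]), 'orientation': array([-3.06185154e+00, -6.95648838e-01,  4.49311092e-04]), 'force': array([-0.11137991,  0.88772072, -1.14309374]), 'wrist_torque': array([ 0.01843604, -0.01581314,  0.02652909]), 'gripper_force': 0.0, 'opening': 0.09277431676653616}
```

View pics/top0.png

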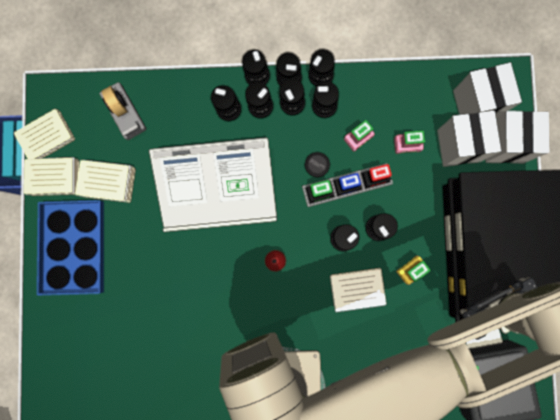

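View pics/scene0.png

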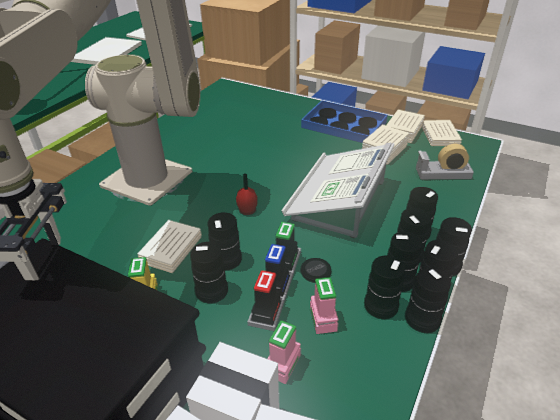

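The top view shows the green stamp in the left bay at (320,188), blue at (350,181) and red at (380,173). The blank card is the desk's left one, with its outline near (185,190); the card at (238,185) is already marked. In the scene view the stamps stand at (285,230), (275,253) and (265,282).

```bash
python3 - <<'E'
from h import *
T=np.load('pics/top0.npz');im,d=T['im'],T['d'];w=cloud('top',d)
hsv=cv2.cvtColor(im,cv2.COLOR_RGB2HSV)
S=np.load('pics/scene0.npz');hs=cv2.cvtColor(S['im'],cv2.COLOR_RGB2HSV);ws=cloud('scene',S['d'])
def blob(h,lo,hi,box,n,W,smin=110,vmin=70):
    m=np.zeros(h.shape[:2],bool);x0,y0,x1,y1=box
    m[y0:y1,x0:x1]=True
    m&=cv2.inRange(h,(lo,smin,vmin),(hi,255,255))>0
    N,L,st,c=cv2.connectedComponentsWithStats(m.astype(np.uint8));i=1+np.argmax(st[1:,4]);mm=(L==i).astype(np.uint8)
    ct,_=cv2.findContours(mm,0,2);hull=cv2.convexHull(max(ct,key=cv2.contourArea))
    f=np.zeros_like(mm);cv2.fillPoly(f,[hull],1);ys,xs=np.nonzero(f)
    uv=np.c_[xs,ys]; P=ray(n,uv,(0,0,.115))
    r=cv2.minAreaRect(ray(n,hull[:,0],(0,0,.115))[:,:2].astype(np.float32)*1000)
    print(n,st[i],'ctr',P.mean(0).round(4),'rect',np.round(r[0],1),np.round(r[1],1),round(r[2],1),'medz',np.nanmedian(W[f>0][:,2]).round(4))
    return P.mean(0)
for nm,lo,hi,bt,bs in(('g',45,80,(305,175,335,203),(275,220,298,243)),('b',105,130,(335,168,365,195),(262,242,290,268)),('r',0,8,(366,160,395,186),(252,268,282,298))):
    print(nm);blob(hsv,lo,hi,bt,'top',w,vmin=120);blob(hs,lo,hi,bs,'scene',ws,vmin=120)
# desk plane
reg=np.zeros(d.shape,bool);reg[165:215,165:262]=True
P=w[reg];P=P[~np.isnan(P).any(1)]
for k in range(4):
    A=np.c_[P[:,:2],np.ones(len(P))];c=np.linalg.lstsq(A,P[:,2],rcond=None)[0];r=P[:,2]-A@c;P=P[abs(r)<max(2*r.std(),.002)]
n=np.array([-c[0],-c[1],1]);n/=np.linalg.norm(n)
print('plane',n,np.degrees(np.arccos(n[2])),'uphill az',np.degrees(np.arctan2(c[1],c[0])),r.std(),c)
np.save('plane.npy',c)
cv2.imwrite('pics/crop.png',np.vstack([cv2.resize(im[130:235,140:290,::-1],None,fx=4,fy=4,interpolation=cv2.INTER_CUBIC)]))
E
```

```text
g
top [311 180  21  16  85] ctr [ 0.5875 -0.1254  0.115 ] rect [ 587.7 -125.4] [35.6 54.9] 12.3 medz 0.1127
scene [276 221  18  18  92] ctr [ 0.59   -0.1298  0.115 ] rect [ 590. -129.] [35.7 58.4] 12.2 medz 0.1147
b
top [340 173  21  16  98] ctr [ 0.6052 -0.2088  0.115 ] rect [ 605.4 -208.6] [36.9 55.1] 13.6 medz 0.1127
scene [265 244  20  19 124] ctr [ 0.6085 -0.2143  0.115 ] rect [ 608.6 -213.9] [35.8 57.5] 12.8 medz 0.1152
r
top [369 164  23  17 135] ctr [ 0.6275 -0.2961  0.115 ] rect [ 627.6 -296.2] [39.1 58.1] 12.3 medz 0.1121
scene [254 271  22  22 158] ctr [ 0.6314 -0.3026  0.115 ] rect [ 631.1 -302. ] [36.5 59.4] 13.4 medz 0.1151
plane [-0.42997569 -0.02963529  0.90235395] 25.530770117522568 uphill az 3.9427719875412937 0.0030046112518412405 [ 0.47650447  0.0328422  -0.20787729]
```

View pics/crop.png

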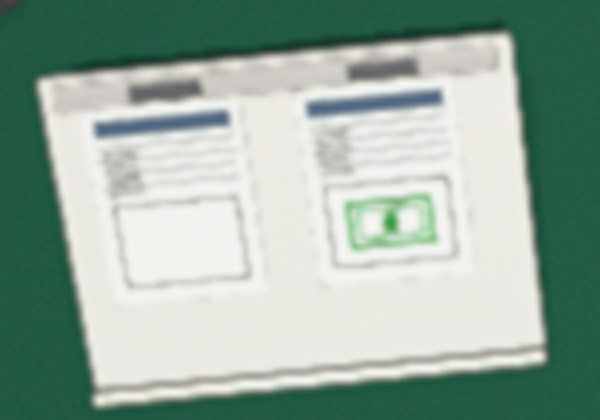

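The crop shows the blank outline with corners near crop pixels (115,203), (240,194), (252,277), (128,288). In the full picture that is about (168.5,181) to (203,199).

```bash
cat > box.py <<'E'
from h import *
T=np.load('pics/top0.npz');S=np.load('pics/scene0.npz')
def planefit(w,reg):
    P=w[reg];P=P[~np.isnan(P).any(1)]
    g=np.tan(np.radians(25))
    for k in range(5):
        A=np.c_[P[:,:2],np.ones(len(P))];c=np.linalg.lstsq(A,P[:,2],rcond=None)[0];r=P[:,2]-A@c;P=P[abs(r)<max(2*r.std(),.002)]
    return c,P.mean(0)
def dark(im,poly,n,c,p0,thr=14):
    g=cv2.cvtColor(im,cv2.COLOR_RGB2GRAY).astype(np.int32)
    bg=cv2.medianBlur(g.astype(np.uint8),9).astype(int);m=np.zeros(g.shape,np.uint8);cv2.fillPoly(m,[np.array(poly)],1)
    k=(bg-g)*m; ys,xs=np.nonzero(k>thr);N=np.array([-c[0],-c[1],1]);N/=np.linalg.norm(N)
    return np.c_[xs,ys],k[ys,xs],ray(n,np.c_[xs,ys],p0,N),N
if __name__=='__main__':
  az=np.radians(5.)
  reg=np.zeros((420,560),bool);reg[165:215,165:262]=True;ct,pt=planefit(cloud('top',T['d']),reg)
  sreg=np.zeros((420,560),np.uint8);cv2.fillPoly(sreg,[np.array([(342,152),(384,152),(352,206),(300,206)])],1);cs,ps=planefit(cloud('scene',S['d']),sreg>0)
  print('mean planes',ct,pt,cs,ps,'scene slope',np.degrees(np.arctan(np.hypot(*cs[:2]))),np.degrees(np.arctan2(cs[1],cs[0])), 'dz of scene plane at pt',(cs@[pt[0],pt[1],1]-pt[2]))
  for n,im,c,p0,poly,th in(('top',T['im'],ct,pt,[(165,177),(202,175),(207,202),(168,205)],14),):
    uv,k,P,N=dark(im,poly,n,c,p0,th)
    up=np.array([0,0,1])-N[2]*N;up/=np.linalg.norm(up);yy=np.cross(N,up)
    q=np.c_[(P-p0)@up,(P-p0)@yy].astype(np.float32)*1000
    r=cv2.minAreaRect(q);C=p0+up*r[0][0]/1000+yy*r[0][1]/1000
    print(n,len(uv),uv.min(0),uv.max(0),'rect',np.round(r,1) if 0 else r,'C',C.round(4))
  cv2.imwrite('pics/scrop.png',cv2.resize(S['im'][130:230,275:400,::-1],None,fx=6,fy=6,interpolation=cv2.INTER_CUBIC))
E
python3 box.py
```

```text
mean planes [ 0.47659119  0.03279471 -0.20793683] [0.59566542 0.19087616 0.08220079] [ 0.47089612  0.03395436 -0.20343901] [0.62552352 0.15955697 0.09652865] scene slope 25.272871434863276 4.12422220749897 dz of scene plane at pt 0.001337812552553358
top 156 [167 176] [202 202] rect ((12.738330841064453, 81.43215942382812), (93.82328033447266, 79.11559295654297), 88.79721069335938) C [0.6015 0.2729 0.0877]
```

View pics/scrop.png

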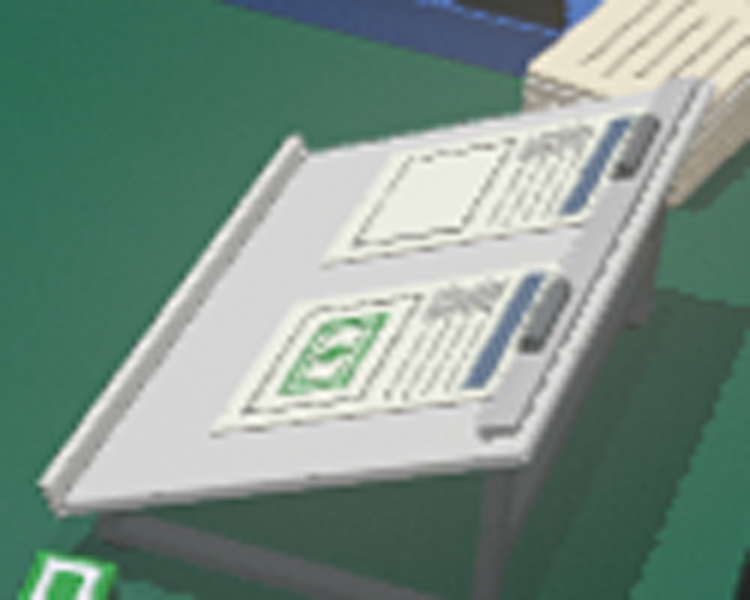

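The scene crop shows the blank outline with corners at crop (408,157), (515,140), (462,232), (355,247), so full-picture (343,156), (361,153), (352,169), (334,171).

```bash
cat > box2.py <<'E'
from box import *
def corners(im,cr,w=1.6):
    g=cv2.cvtColor(im,cv2.COLOR_RGB2GRAY).astype(float);L=[]
    v,u=np.indices(g.shape);cr=np.array(cr,float)
    for it in range(3):
        L=[]
        for i in range(4):
            a,b=cr[i],cr[(i+1)%4];l=np.linalg.norm(b-a);t=(b-a)/l;nn=np.array([-t[1],t[0]])
            s=(u-a[0])*t[0]+(v-a[1])*t[1];e=(u-a[0])*nn[0]+(v-a[1])*nn[1]
            m=(s>2)&(s<l-2)&(abs(e)<w);wt=np.clip(np.percentile(g[m],85)-g[m],0,None)
            c=np.polyfit(s[m],e[m],1,w=np.sqrt(wt));p=a+nn*c[1];q=p+t+nn*c[0]
            L.append(np.cross([*p,1],[*q,1]))
        X=[np.cross(L[i-1],L[i]) for i in range(4)];cr=np.array([x[:2]/x[2] for x in X])
    return cr
reg=np.zeros((420,560),bool);reg[165:215,165:262]=True;ct,pt=planefit(cloud('top',T['d']),reg)
sreg=np.zeros((420,560),np.uint8);cv2.fillPoly(sreg,[np.array([(342,152),(384,152),(352,206),(300,206)])],1);cs,ps=planefit(cloud('scene',S['d']),sreg>0)
ic=[(168.5,180.5),(199.7,178.2),(202.7,198.9),(171.7,201.7)]
isc=[(342.7,155.8),(360.5,153),(351.7,168.3),(333.8,170.8)]
for n,im,cr0,c,p0 in(('top',T['im'],ic,ct,pt),('scene',S['im'],isc,cs,ps)):
    cr=corners(im,cr0);a=np.arctan2(c[1],c[0])
    for a in (a,np.radians(5)):
        N=np.array([-np.sin(np.radians(25))*np.cos(a),-np.sin(np.radians(25))*np.sin(a),np.cos(np.radians(25))])
        P=ray(n,cr,p0,N);e=[P[(i+1)%4]-P[i] for i in range(4)]
        le=[round(np.linalg.norm(x)*1000,1) for x in e]
        k=[0,2] if n=='top' else [1,3]
        print(n,cr.round(1).tolist(),le,'az y-edges',[round(np.degrees(np.arctan2(e[i][1],e[i][0])),1) for i in range(4)],'C',P.mean(0).round(4))
E
python3 box2.py
```

```text
top [[168.1, 181.5], [198.6, 178.7], [201.8, 198.6], [171.6, 201.5]] [np.float64(89.9), np.float64(61.9), np.float64(90.0), np.float64(62.3)] az y-edges [np.float64(-86.5), np.float64(-176.4), np.float64(93.7), np.float64(3.5)] C [0.5962 0.2728 0.0851]
top [[168.1, 181.5], [198.6, 178.7], [201.8, 198.6], [171.6, 201.5]] [np.float64(89.7), np.float64(61.9), np.float64(89.8), np.float64(62.2)] az y-edges [np.float64(-86.5), np.float64(-176.3), np.float64(93.7), np.float64(3.5)] C [0.5961 0.2727 0.0857]
scene [[343.1, 155.8], [360.2, 153.0], [351.6, 167.7], [333.3, 170.5]] [np.float64(60.9), np.float64(90.3), np.float64(63.0), np.float64(90.9)] az y-edges [np.float64(1.7), np.float64(-85.7), np.float64(-177.6), np.float64(93.0)] C [0.5974 0.2716 0.0872]
scene [[343.1, 155.8], [360.2, 153.0], [351.6, 167.7], [333.3, 170.5]] [np.float64(60.7), np.float64(89.0), np.float64(62.9), np.float64(89.6)] az y-edges [np.float64(1.7), np.float64(-85.9), np.float64(-177.6), np.float64(92.8)] C [0.5979 0.2701 0.0882]
```

```bash
cat > inc.py <<'E'
from h import *
def Rt(az,tilt=0.,taz=0.):
    # tool y along azimuth az (deg) in the plane square to tool z; tool z tilted from down by tilt towards azimuth taz
    t,a=np.radians(tilt),np.radians(taz);z=np.array([np.sin(t)*np.cos(a),np.sin(t)*np.sin(a),-np.cos(t)])
    y=np.array([np.cos(np.radians(az)),np.sin(np.radians(az)),0]);
    if tilt: y=y-0; y[2]=-(y[:2]@z[:2])/z[2]
    y/=np.linalg.norm(y);return np.c_[np.cross(y,z),y,z]
def inc(p,Rm):
    s=read_state();R0=R.from_rotvec(s['orientation']).as_matrix()
    print('t',round(s['t'],2),'pos',s['tool_pos'].round(4),'slide',((np.array(p)-s['tool_pos'])@R0*1000).round(1),'dr',R.from_matrix(R0.T@Rm).as_rotvec().round(4),'F',s['force'].round(1),'open',round(s['opening'],4),'gf',s['gripper_force'])
E
python3 - <<'E'
from inc import *
w=cloud('scene',np.load('pics/scene0.npz')['d']);P=w.reshape(-1,3);P=P[~np.isnan(P).any(1)]
m=(P[:,0]>.32)&(P[:,0]<.75)&(P[:,1]>-.5)&(P[:,1]<.4);print('max z',np.percentile(P[m][:,2],[99,99.9,100]))
m=(P[:,0]>.1)&(P[:,0]<.6)&(P[:,1]<-.42)&(P[:,1]>-.9)&(P[:,2]<.19);print(np.percentile(P[m][:,2],[50,90,99]))
inc((.588,-.127,.40),Rt(13))
E
```

```text
max z [0.15058393 0.2171651  0.21890103]
[0.10689617 0.16685375 0.18536834]
t 0.1 pos [ 0.2592 -0.5409  0.4038] slide [ 475.4 -231.2    4.2] dr [-1.4000e-03 -1.3000e-03 -1.3509e+00] F [-0.1  0.9 -1.1] open 0.0928 gf 0.0
```

>>> servo_tool:
  increments:
    - {"slide": [40, -19, -20], "dr": [0, 0, -0.11], "jaw": 0}
    - {"slide": [80, -38, -30], "dr": [0, 0, -0.22], "jaw": 0}
    - {"slide": [120, -58, -30], "dr": [0, 0, -0.34], "jaw": 0}
    - {"slide": [160, -77, -30], "dr": [0, 0, -0.45], "jaw": 0}
    - {"slide": [200, -96, -30], "dr": [0, 0, -0.56], "jaw": 0}
    - {"slide": [240, -116, -30], "dr": [0, 0, -0.68], "jaw": 0}
    - {"slide": [280, -135, -30], "dr": [0, 0, -0.79], "jaw": 0}
    - {"slide": [320, -154, -20], "dr": [0, 0, -0.9], "jaw": 0}
    - {"slide": [360, -174, -10], "dr": [0, 0, -1.02], "jaw": 0}
    - {"slide": [400, -193, 0], "dr": [0, 0, -1.13], "jaw": 0}
    - {"slide": [440, -212, 4], "dr": [0, 0, -1.24], "jaw": 0}
    - {"slide": [475, -231, 4], "dr": [0, 0, -1.35], "jaw": 0}
    - {"slide": [475, -231, 4], "dr": [0, 0, -1.35], "jaw": 0}
    - {"slide": [475, -231, 4], "dr": [0, 0, -1.35], "jaw": 0}

```text
t: 1.5
tool_pos: [0.588, -0.1267, 0.4]
orientation: [-1.955, -2.458, 0.001]
force: [-0.4, -0.1, -0.8]
opening: 0.0927
gripper_force: 0.0
```

```bash
python3 - <<'E'
from inc import *
inc((.588,-.127,.25),Rt(13))
E
```

```text
t 1.5 pos [ 0.588  -0.1267  0.4   ] slide [-4.0e-01  1.0e-01  1.5e+02] dr [-0.0013 -0.0004  0.0003] F [-0.4 -0.1 -0.8] open 0.0927 gf 0.0
```

>>> servo_tool:
  increments:
    - {"slide": [0, 0, 25], "dr": [0, 0, 0], "jaw": 0}
    - {"slide": [0, 0, 55], "dr": [0, 0, 0], "jaw": 0}
    - {"slide": [0, 0, 85], "dr": [0, 0, 0], "jaw": 0.1}
    - {"slide": [0, 0, 110], "dr": [0, 0, 0], "jaw": 0.2}
    - {"slide": [0, 0, 130], "dr": [0, 0, 0], "jaw": 0.2}
    - {"slide": [0, 0, 143], "dr": [0, 0, 0], "jaw": 0.3}
    - {"slide": [0, 0, 150], "dr": [0, 0, 0], "jaw": 0.4}
    - {"slide": [0, 0, 150], "dr": [0, 0, 0], "jaw": 0.5}
  force: 20

```text
t: 2.3
tool_pos: [0.5873, -0.1281, 0.2501]
orientation: [-1.958, -2.456, 0.001]
force: [-0.3, -0.2, 0.1]
opening: 0.055
gripper_force: 0.0
```

>>> servo_tool:
  increments:
    - {"slide": [0, 0, 0], "dr": [0, 0, 0], "jaw": 0.6}
    - {"slide": [0, 0, 0], "dr": [0, 0, 0], "jaw": 0.7}
    - {"slide": [0, 0, 0], "dr": [0, 0, 0], "jaw": 0.9}
    - {"slide": [0, 0, 0], "dr": [0, 0, 0], "jaw": 1}
    - {"slide": [0, 0, 0], "dr": [0, 0, 0], "jaw": 1}
    - {"slide": [0, 0, 0], "dr": [0, 0, 0], "jaw": 1}
  force: 20

```text
t: 2.9
tool_pos: [0.5883, -0.1277, 0.2515]
orientation: [1.956, 2.456, 0.001]
force: [2.4, -2.6, 3.2]
opening: 0.0358
gripper_force: 20.0
```

>>> servo_tool:
  increments:
    - {"slide": [0, 0, 0], "dr": [0, 0, 0], "jaw": 1}
    - {"slide": [0, 0, 0], "dr": [0, 0, 0], "jaw": 1}
    - {"slide": [0, 0, 0], "dr": [0, 0, 0], "jaw": 1}
  force: 50

```text
t: 3.2
tool_pos: [0.5882, -0.1276, 0.2512]
orientation: [1.956, 2.457, 0.001]
force: [3.1, -1.9, 3.9]
opening: 0.0358
gripper_force: 50.0
```

```bash
python3 - <<'E'
from inc import *
inc((.588,-.127,.25),Rt(13)); s=read_state();print(s['tool_pos'],s['orientation'],s['wrist_torque'])
np.save('grasp.npy',np.r_[s['tool_pos'],s['orientation']])
E
```

```text
t 3.2 pos [ 0.5882 -0.1276  0.2512] slide [ 0.7 -0.1  1.2] dr [ 0.0013  0.0007 -0.0009] F [ 3.1 -1.9  3.9] open 0.0358 gf 49.9907711148262
[ 0.58822569 -0.12764876  0.25119078] [1.95600544e+00 2.45668767e+00 8.94200744e-04] [-0.32222149 -0.98996476  0.01386402]
```

>>> servo_tool:
  increments:
    - {"slide": [0, 0, -5], "dr": [0, 0, 0], "jaw": 1}
    - {"slide": [0, 0, -15], "dr": [0, 0, 0], "jaw": 1}
    - {"slide": [0, 0, -30], "dr": [0, 0, 0], "jaw": 1}
    - {"slide": [0, 0, -50], "dr": [0, 0, 0], "jaw": 1}
    - {"slide": [0, 0, -75], "dr": [0, 0, 0], "jaw": 1}
    - {"slide": [0, 0, -100], "dr": [0, 0, 0], "jaw": 1}
    - {"slide": [0, 0, -125], "dr": [0, 0, 0], "jaw": 1}
    - {"slide": [0, 0, -145], "dr": [0, 0, 0], "jaw": 1}
    - {"slide": [0, 0, -155], "dr": [0, 0, 0], "jaw": 1}
    - {"slide": [0, 0, -155], "dr": [0, 0, 0], "jaw": 1}
  force: 50

```text
t: 4.2
tool_pos: [0.5881, -0.1276, 0.408]
orientation: [1.955, 2.456, 0.002]
force: [-0.3, -0.0, -1.5]
opening: 0.0359
gripper_force: 50.0
```

```bash
python3 - <<'E'
from inc import *
C=np.array([.5967,.272,.0858]);Rm=Rt(3.7,25,3.7)
inc(C-Rm[:,2]*.308,Rm)
E
```

```text
t 4.2 pos [ 0.5881 -0.1276  0.408 ] slide [408.5 -30.6  42.4] dr [-0.4326 -0.034   0.1592] F [-0.3 -0.  -1.5] open 0.0359 gf 49.9891322851181
```

>>> servo_tool:
  increments:
    - {"slide": [15, -1, 0], "dr": [-0.02, 0, 0.01], "jaw": 1}
    - {"slide": [45, -3, 0], "dr": [-0.05, 0, 0.02], "jaw": 1}
    - {"slide": [80, -6, 3], "dr": [-0.09, -0.01, 0.03], "jaw": 1}
    - {"slide": [120, -9, 8], "dr": [-0.13, -0.01, 0.05], "jaw": 1}
    - {"slide": [160, -12, 13], "dr": [-0.17, -0.01, 0.06], "jaw": 1}
    - {"slide": [200, -15, 18], "dr": [-0.21, -0.02, 0.08], "jaw": 1}
    - {"slide": [240, -18, 22], "dr": [-0.25, -0.02, 0.09], "jaw": 1}
    - {"slide": [280, -21, 27], "dr": [-0.3, -0.02, 0.11], "jaw": 1}
    - {"slide": [320, -24, 32], "dr": [-0.34, -0.03, 0.13], "jaw": 1}
    - {"slide": [355, -27, 36], "dr": [-0.38, -0.03, 0.14], "jaw": 1}
    - {"slide": [385, -29, 40], "dr": [-0.41, -0.034, 0.15], "jaw": 1}
    - {"slide": [403, -30, 42], "dr": [-0.43, -0.034, 0.159], "jaw": 1}
    - {"slide": [408.5, -30.6, 42.4], "dr": [-0.4326, -0.034, 0.1592], "jaw": 1}
    - {"slide": [408.5, -30.6, 42.4], "dr": [-0.4326, -0.034, 0.1592], "jaw": 1}
    - {"slide": [408.5, -30.6, 42.4], "dr": [-0.4326, -0.034, 0.1592], "jaw": 1}
  force: 50

```text
t: 5.7
tool_pos: [0.4666, 0.263, 0.3628]
orientation: [1.923, 2.051, 0.45]
force: [0.7, 0.1, -2.6]
opening: 0.0359
gripper_force: 50.0
```

```bash
python3 - <<'E'
from inc import *
C=np.array([.5967,.272,.0858]);Rm=Rt(3.7,25,3.7)
inc(C-Rm[:,2]*.308,Rm)
a,_=snap('top','top1');b,_=snap('scene','scene1')
t=cv2.resize(a[120:240,130:290,::-1],None,fx=3.5,fy=3.5,interpolation=cv2.INTER_CUBIC)
s=cv2.resize(b[60:240,260:440,::-1],None,fx=3.2,fy=3.2,interpolation=cv2.INTER_CUBIC)
cv2.imwrite('pics/t1.png',t);cv2.imwrite('pics/s1.png',s)
E
```

```text
t 5.7 pos [0.4666 0.263  0.3628] slide [ 0.6  1.1 -1.8] dr [-0.0043 -0.     -0.0004] F [ 0.7  0.1 -2.6] open 0.0359 gf 49.98899906873703
```

View pics/s1.png

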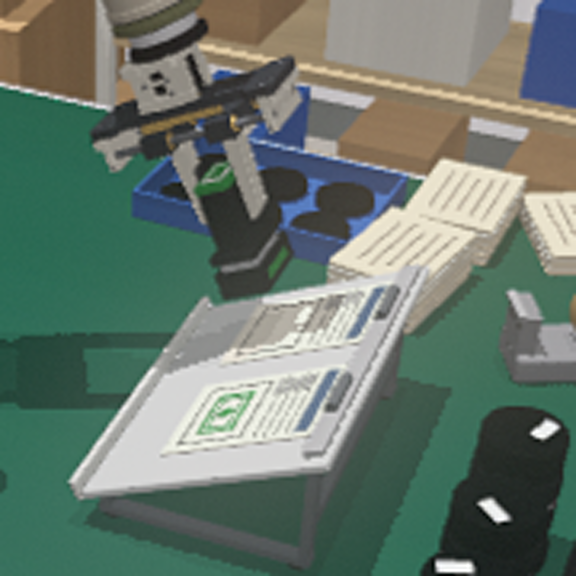

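View pics/t1.png

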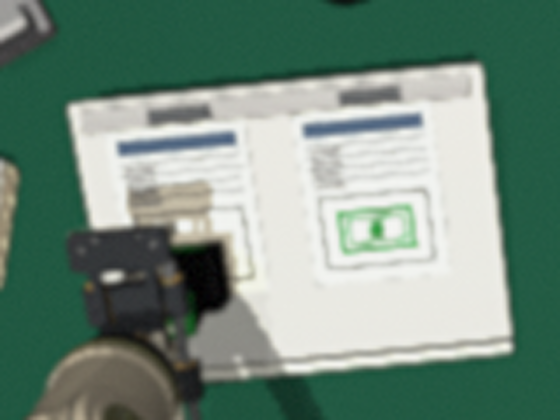

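The stamp is upright in the grip and tilted with the card. The scene crop shows its foot at about (250,270), hovering off the blank card, and the top crop shows its right edge at (230,280).

```bash
python3 - <<'E'
from inc import *
s=read_state();R0=R.from_rotvec(s['orientation']).as_matrix();p=s['tool_pos']
def tf(n,f):
    z=np.load(f);w=cloud(n,z['d']);q=(w-p)@R0*1000;return z['im'],q
im,q=tf('scene','pics/scene1.npz')
x,y,zz=q[...,0],q[...,1],q[...,2]
for a,b,nm in((150,200,'grip'),(206,212,'flange'),(226,246,'foot')):
    m=(abs(y)<14)&(zz>a)&(zz<b)&(abs(x)<60);h,e=np.histogram(x[m],bins=np.arange(-50,52,2));print(nm,m.sum(),{int(e[i]):int(h[i]) for i in range(len(h)) if h[i]>2})
m=(abs(x)<50)&(abs(y)<30)&(zz>215)&(zz<260);print('lowest',np.percentile(zz[m],[50,90,97,99]))
# green
for n,f in(('scene','pics/scene1.npz'),('top','pics/top1.npz')):
    im,q=tf(n,f);hs=cv2.cvtColor(im,cv2.COLOR_RGB2HSV);g=(cv2.inRange(hs,(45,110,60),(80,255,255))>0)&(abs(q[...,0])<50)&(abs(q[...,1])<40)&(q[...,2]>120)&(q[...,2]<260)
    ys,xs=np.nonzero(g);P=(ray(n,np.c_[xs,ys],p+R0[:,2]*.1362,R0[:,2])-p)@R0*1000
    print(n,g.sum(),'x',np.percentile(P[:,0],[0,10,50,90,100]).round(1),'y',np.percentile(P[:,1],[0,10,50,90,100]).round(1),'cloud med z',np.median(q[g][:,2]),[xs.min(),xs.max(),ys.min(),ys.max()])
E
```

```text
grip 134 {-32: 21, -30: 48, -28: 39, -26: 13, -24: 8}
flange 20 {-42: 5, -38: 7}
foot 50 {-44: 4, -42: 10, -40: 15, -38: 8, -36: 9, -34: 3}
lowest [232.33181349 246.62520255 248.78532128 250.21163548]
scene 41 x [-54.3 -50.6 -38.6 -10.5   6.7] y [-5.9 -0.6 12.1 26.6 31.4] cloud med z 140.90179094080787 [np.int64(321), np.int64(332), np.int64(112), np.int64(120)]
top 12 x [-26.5 -26.  -23.2 -20.4 -19.9] y [-11.8 -11.3  -6.4  -3.2  -0.7] cloud med z 139.1790107234733 [np.int64(183), np.int64(185), np.int64(210), np.int64(214)]
```

>>> servo_tool:
  increments:
    - {"slide": [0.6, 1.1, 4], "dr": [-0.0043, 0, 0], "jaw": 1}
    - {"slide": [0.6, 1.1, 10], "dr": [-0.0043, 0, 0], "jaw": 1}
    - {"slide": [0.6, 1.1, 17], "dr": [-0.0043, 0, 0], "jaw": 1}
    - {"slide": [0.6, 1.1, 24], "dr": [-0.0043, 0, 0], "jaw": 1}
    - {"slide": [0.6, 1.1, 31], "dr": [-0.0043, 0, 0], "jaw": 1}
    - {"slide": [0.6, 1.1, 38], "dr": [-0.0043, 0, 0], "jaw": 1}
    - {"slide": [0.6, 1.1, 44], "dr": [-0.0043, 0, 0], "jaw": 1}
    - {"slide": [0.6, 1.1, 48], "dr": [-0.0043, 0, 0], "jaw": 1}
    - {"slide": [0.6, 1.1, 50], "dr": [-0.0043, 0, 0], "jaw": 1}
    - {"slide": [0.6, 1.1, 50], "dr": [-0.0043, 0, 0], "jaw": 1}
    - {"slide": [0.6, 1.1, 50], "dr": [-0.0043, 0, 0], "jaw": 1}
  force: 60

```text
t: 6.9
tool_pos: [0.4884, 0.2659, 0.3187]
orientation: [1.92, 2.048, 0.457]
force: [-0.2, 0.7, -2.2]
opening: 0.0362
gripper_force: 60.0
```

```bash
cat > st.py <<'E'
from inc import *
C=np.array([.5967,.272,.0858]);Rm=Rt(3.7,25,3.7)
inc(C-Rm[:,2]*.2482,Rm);s=read_state();print('Ftool',(s['force']@Rm).round(1),s['wrist_torque']@Rm)
E
python3 st.py
python3 - <<'E'
from h import *
a,_=snap('top','top2');b,_=snap('scene','scene2')
t=cv2.resize(a[160:220,140:240,::-1],None,fx=6,fy=6,interpolation=cv2.INTER_CUBIC)
s=cv2.resize(b[110:190,300:400,::-1],None,fx=6,fy=6,interpolation=cv2.INTER_CUBIC)
cv2.imwrite('pics/s2.png',s)
E
```

```text
t 6.9 pos [0.4884 0.2659 0.3187] slide [-0.9 -0.2  8.7] dr [ 0.0018 -0.001  -0.0005] F [-0.2  0.7 -2.2] open 0.0362 gf 59.98912990093231
Ftool [ 0.7 -1.   1.9] [ 0.30231144 -0.0228316   0.02273049]
```

View pics/s2.png

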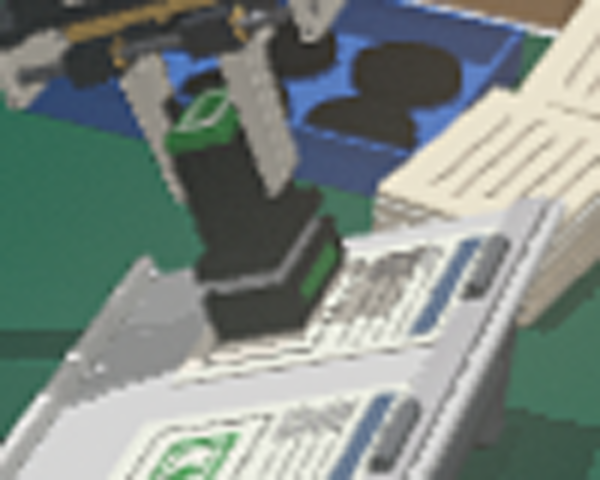

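The scene crop shows the foot just above the blank outline. Its near lower corners are at crop (213,338) and (305,328), full-picture about (335.4,166.2) and (350.7,164.6).

```bash
python3 - <<'E'
from inc import *
C=np.array([.5974,.2716,.0872]);Rm=Rt(3.7,25,3.7)
for h in (.0087,.007):
  P=ray('scene',[(335.3,166.0),(350.6,164.3)],C-Rm[:,2]*h,Rm[:,2]);print(((P-C)@Rm*1000).round(1))
q=ray('scene',[(343.1,155.8),(360.2,153.0),(351.6,167.7),(333.3,170.5)],C,Rm[:,2]);print(((q-C)@Rm*1000).round(1))
E
```

```text
[[-34.2 -25.2  -8.7]
 [-40.2  29.1  -8.7]]
[[-30.8 -27.2  -7. ]
 [-36.8  27.3  -7. ]]
[[ 46.9 -30.8   0. ]
 [ 44.7  30.3   0. ]
 [-46.5  31.5   0. ]
 [-45.1 -31.5   0. ]]
```

>>> servo_tool:
  increments:
    - {"slide": [-0.4, 0, 1], "dr": [0, 0, 0], "jaw": 1}
    - {"slide": [-0.8, -0.2, 2], "dr": [0.001, 0, 0], "jaw": 1}
    - {"slide": [-0.8, -0.2, 3], "dr": [0.001, 0, 0], "jaw": 1}
    - {"slide": [-0.8, -0.2, 4], "dr": [0.001, 0, 0], "jaw": 1}
    - {"slide": [-0.8, -0.2, 5], "dr": [0.001, 0, 0], "jaw": 1}
    - {"slide": [-0.8, -0.2, 6], "dr": [0.001, 0, 0], "jaw": 1}
    - {"slide": [-0.8, -0.2, 7], "dr": [0.001, 0, 0], "jaw": 1}
    - {"slide": [-0.8, -0.2, 7.7], "dr": [0.001, 0, 0], "jaw": 1}
    - {"slide": [-0.8, -0.2, 8.4], "dr": [0.001, 0, 0], "jaw": 1}
    - {"slide": [-0.8, -0.2, 9], "dr": [0.001, 0, 0], "jaw": 1}
    - {"slide": [-0.8, -0.2, 9], "dr": [0.001, 0, 0], "jaw": 1}
  force: 60

```text
t: 8.1
tool_pos: [0.492, 0.2652, 0.3103]
orientation: [1.921, 2.048, 0.455]
force: [-6.0, -1.1, 3.5]
opening: 0.0356
gripper_force: 60.0
```

```bash
python3 st.py
```

```text
t 8.1 pos [0.492  0.2652 0.3103] slide [-0.   0.2 -0.4] dr [ 0.0002 -0.0008 -0.0005] F [-6.  -1.1  3.5] open 0.0356 gf 59.98924970626831
Ftool [-0.7 -4.  -5.8] [ 0.95371419 -0.26683692 -0.00978511]
```

>>> servo_tool:
  increments:
    - {"slide": [0, 0, 0.5], "dr": [0, 0, 0], "jaw": 1}
    - {"slide": [0, 0, 1], "dr": [0, 0, 0], "jaw": 1}
    - {"slide": [0, 0, 1.5], "dr": [0, 0, 0], "jaw": 1}
    - {"slide": [0, 0, 2], "dr": [0, 0, 0], "jaw": 1}
    - {"slide": [0, 0, 2.5], "dr": [0, 0, 0], "jaw": 1}
    - {"slide": [0, 0, 3], "dr": [0, 0, 0], "jaw": 1}
    - {"slide": [0, 0, 3.5], "dr": [0, 0, 0], "jaw": 1}
    - {"slide": [0, 0, 4], "dr": [0, 0, 0], "jaw": 1}
  force: 60

```text
t: 8.9
tool_pos: [0.4936, 0.2654, 0.307]
orientation: [1.921, 2.048, 0.455]
force: [-7.4, -2.4, 6.2]
opening: 0.0355
gripper_force: 60.0
```

```bash
python3 st.py
```

```text
t 8.9 pos [0.4936 0.2654 0.307 ] slide [-0.   0.1 -4.1] dr [ 0.0002 -0.0008 -0.0005] F [-7.4 -2.4  6.2] open 0.0355 gf 59.98964846134186
Ftool [-1.9 -4.2 -8.8] [ 1.2555637  -0.45573754 -0.03928306]
```

>>> servo_tool:
  increments:
    - {"slide": [0, 0, 0.4], "dr": [0, 0, 0], "jaw": 1}
    - {"slide": [0, 0, 0.8], "dr": [0, 0, 0], "jaw": 1}
    - {"slide": [0, 0, 1.2], "dr": [0, 0, 0], "jaw": 1}
    - {"slide": [0, 0, 1.6], "dr": [0, 0, 0], "jaw": 1}
    - {"slide": [0, 0, 2], "dr": [0, 0, 0], "jaw": 1}
  force: 60

```text
t: 9.4
tool_pos: [0.4943, 0.2655, 0.3059]
orientation: [1.921, 2.049, 0.455]
force: [-18.5, -4.8, 17.6]
opening: 0.0356
gripper_force: 60.0
```

```bash
python3 st.py
```

```text
t 9.4 pos [0.4943 0.2655 0.3059] slide [-0.1 -0.  -5.3] dr [-0.0001 -0.0007 -0.0007] F [-18.5  -4.8  17.6] open 0.0356 gf 59.99468743801117
Ftool [ -3.6  -9.5 -23.9] [ 2.3750194  -0.90751101 -0.01961626]
```

>>> servo_tool:
  increments:
    - {"slide": [0, 0, 0.3], "dr": [0, 0, 0], "jaw": 1}
    - {"slide": [0, 0, 0.3], "dr": [0, 0, 0], "jaw": 1}
    - {"slide": [0, 0, 0.3], "dr": [0, 0, 0], "jaw": 1}
    - {"slide": [0, 0, 0.3], "dr": [0, 0, 0], "jaw": 1}
    - {"slide": [0, 0, 0.3], "dr": [0, 0, 0], "jaw": 1}
    - {"slide": [0, 0, 0.3], "dr": [0, 0, 0], "jaw": 1}
    - {"slide": [0, 0, 0.3], "dr": [0, 0, 0], "jaw": 1}
    - {"slide": [0, 0, 0.3], "dr": [0, 0, 0], "jaw": 1}
  force: 60

```text
t: 10.2
tool_pos: [0.4943, 0.2655, 0.3059]
orientation: [1.921, 2.049, 0.455]
force: [-18.3, -4.5, 17.3]
opening: 0.0356
gripper_force: 60.0
```

```bash
python3 st.py
```

```text
t 10.2 pos [0.4943 0.2655 0.3059] slide [-0.2 -0.  -5.3] dr [-0.0001 -0.0007 -0.0006] F [-18.3  -4.5  17.3] open 0.0356 gf 59.994775503873825
Ftool [ -3.3  -9.5 -23.5] [ 2.41614875 -0.93635743 -0.0298194 ]
```

>>> servo_tool:
  increments:
    - {"slide": [0, -0.1, 0], "dr": [0, 0, 0], "jaw": 1}
    - {"slide": [0, -0.2, 0], "dr": [0, 0, 0], "jaw": 1}
    - {"slide": [0, -0.3, 0], "dr": [0, 0, 0], "jaw": 1}
    - {"slide": [0, -0.4, 0], "dr": [0, 0, 0], "jaw": 1}
    - {"slide": [0, -0.4, 0], "dr": [0, 0, 0], "jaw": 1}
  force: 60

```text
t: 10.7
tool_pos: [0.4941, 0.2655, 0.3058]
orientation: [1.921, 2.048, 0.456]
force: [-15.9, -3.9, 16.3]
opening: 0.0355
gripper_force: 60.0
```

```bash
python3 st.py
```

```text
t 10.7 pos [0.4941 0.2655 0.3058] slide [-0.1  0.2 -5.3] dr [ 0.0005 -0.0008 -0.0006] F [-15.9  -3.9  16.3] open 0.0355 gf 59.99361053109169
Ftool [ -2.9  -7.8 -21.6] [ 2.08919202 -0.93588463  0.02810847]
```

>>> servo_tool:
  increments:
    - {"slide": [0, -0.2, 0], "dr": [0, 0, 0], "jaw": 1}
    - {"slide": [0, -0.4, -0.3], "dr": [0, 0, 0], "jaw": 1}
    - {"slide": [0, -0.4, -0.7], "dr": [0, 0, 0], "jaw": 1}
    - {"slide": [0, -0.4, -1.1], "dr": [0, 0, 0], "jaw": 1}
    - {"slide": [0, -0.4, -1.5], "dr": [0, 0, 0], "jaw": 1}
    - {"slide": [0, -0.4, -2], "dr": [0, 0, 0], "jaw": 1}
  force: 60

```text
t: 11.3
tool_pos: [0.4933, 0.2654, 0.307]
orientation: [1.92, 2.048, 0.457]
force: [-7.6, -2.3, 6.6]
opening: 0.0357
gripper_force: 60.0
```

```bash
python3 st.py
```

```text
t 11.3 pos [0.4933 0.2654 0.307 ] slide [-0.   0.4 -4. ] dr [ 0.0014 -0.001  -0.0006] F [-7.6 -2.3  6.6] open 0.0357 gf 59.98946160078049
Ftool [-1.8 -4.2 -9.3] [ 0.91685059 -0.52475766 -0.03410597]
```

>>> servo_tool:
  increments:
    - {"slide": [0, 0, -0.5], "dr": [0, 0, 0], "jaw": 1}
    - {"slide": [0, 0, -1], "dr": [0, 0, 0], "jaw": 1}
    - {"slide": [0, 0, -1.5], "dr": [0, 0, 0], "jaw": 1}
    - {"slide": [0, 0, -2], "dr": [0, 0, 0], "jaw": 1}
    - {"slide": [0, 0, -2.5], "dr": [0, 0, 0], "jaw": 1}
    - {"slide": [0, 0, -3], "dr": [0, 0, 0], "jaw": 1}
    - {"slide": [0, 0, -3.5], "dr": [0, 0, 0], "jaw": 1}
    - {"slide": [0, 0, -4], "dr": [0, 0, 0], "jaw": 1}
    - {"slide": [0, 0, -4.5], "dr": [0, 0, 0], "jaw": 1}
    - {"slide": [0, 0, -5], "dr": [0, 0, 0], "jaw": 1}
    - {"slide": [0, 0, -6], "dr": [0, 0, 0], "jaw": 1}
    - {"slide": [0, 0, -7], "dr": [0, 0, 0], "jaw": 1}
    - {"slide": [0, 0, -8], "dr": [0, 0, 0], "jaw": 1}
    - {"slide": [0, 0, -9], "dr": [0, 0, 0], "jaw": 1}
    - {"slide": [0, 0, -10], "dr": [0, 0, 0], "jaw": 1}
    - {"slide": [0, 0, -11], "dr": [0, 0, 0], "jaw": 1}
    - {"slide": [0, 0, -12.5], "dr": [0, 0, 0], "jaw": 1}
    - {"slide": [0, 0, -15], "dr": [0, 0, 0], "jaw": 1}
  force: 60

```text
t: 13.1
tool_pos: [0.4867, 0.2648, 0.3194]
orientation: [1.921, 2.049, 0.455]
force: [0.1, 0.4, -1.8]
opening: 0.0361
gripper_force: 60.0
```

>>> servo_tool:
  increments:
    - {"slide": [0, 0, -4], "dr": [0, 0, 0], "jaw": 1}
    - {"slide": [0, 0, -12], "dr": [0, 0, 0], "jaw": 1}
    - {"slide": [0, 0, -24], "dr": [0, 0, 0], "jaw": 1}
    - {"slide": [0, 0, -38], "dr": [0, 0, 0], "jaw": 1}
    - {"slide": [0, 0, -50], "dr": [0, 0, 0], "jaw": 1}
    - {"slide": [0, 0, -58], "dr": [0, 0, 0], "jaw": 1}
    - {"slide": [0, 0, -60], "dr": [0, 0, 0], "jaw": 1}
    - {"slide": [0, 0, -60], "dr": [0, 0, 0], "jaw": 1}
    - {"slide": [0, 0, -60], "dr": [0, 0, 0], "jaw": 1}
  force: 60

```text
t: 14.0
tool_pos: [0.4614, 0.2631, 0.3734]
orientation: [1.921, 2.049, 0.455]
force: [-0.0, -0.1, -2.6]
opening: 0.0361
gripper_force: 60.0
```

```bash
cat > back.py <<'E'
from inc import *
g=np.load('grasp.npy');p=g[:3].copy();p[2]=.41
inc(p,R.from_rotvec(g[3:]).as_matrix())
E
python3 st.py;python3 back.py
python3 - <<'E'
from inc import *
s=read_state();R0=R.from_rotvec(s['orientation']).as_matrix();p=s['tool_pos']
b,d=snap('scene','scene3');q=(cloud('scene',d)-p)@R0*1000;x,y,zz=q[...,0],q[...,1],q[...,2]
m=(abs(x)<50)&(abs(y)<30)&(zz>215)&(zz<275);print('lowest',np.percentile(zz[m],[50,90,97,99]),m.sum())
cv2.imwrite('pics/s3.png',cv2.resize(b[60:210,270:400,::-1],None,fx=4,fy=4,interpolation=cv2.INTER_CUBIC))
E
```

```text
t 14.0 pos [0.4614 0.2631 0.3734] slide [ 0.1  1.4 69.7] dr [-0.0003 -0.0006 -0.0004] F [-0.  -0.1 -2.6] open 0.0361 gf 59.98910844326019
Ftool [-0.  -1.1  2.3] [ 0.30003991 -0.04380851 -0.00220946]
t 14.0 pos [0.4614 0.2631 0.3734] slide [-398.1  107.5    9.4] dr [ 0.4338  0.0339 -0.1592] F [-0.  -0.1 -2.6] open 0.0361 gf 59.98910844326019
lowest [232.39133156 246.0036821  249.32882415 250.04172932] 279
```

View pics/s3.png

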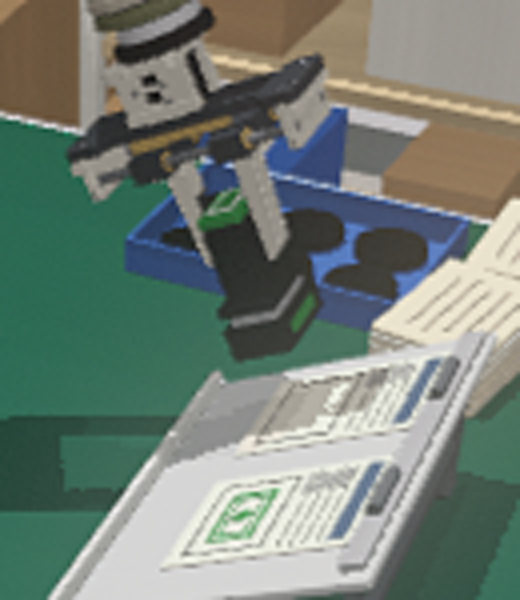

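The stamp is lifted clear with its foot at about (265,345), and shadow covers the blank card near (300,405). I'll check the mark numerically, by greenness inside the outline.

```bash
python3 - <<'E'
from h import *
a,_=snap('top','top3')
for f in('top0','top3','scene0','scene3'):
    im=np.load(f'pics/{f}.npz')['im'].astype(int);cr=np.array([(168.1,181.5),(198.6,178.7),(201.8,198.6),(171.6,201.5)] if f[0]=='t' else [(343.1,155.8),(360.2,153),(351.6,167.7),(333.3,170.5)])
    m=np.zeros(im.shape[:2],np.uint8);cv2.fillPoly(m,[cr.round().astype(int)],1)
    g=(im[...,1]-(im[...,0]+im[...,2])/2)/(im.sum(2)+1);v=g[m>0];print(f,(v>.06).sum(),len(v),np.percentile(v,[5,50,90,97,100]).round(3))
    ys,xs=np.nonzero((g>.06)&(m>0)); 
    if len(xs): print(xs.mean(),ys.mean(),xs.min(),xs.max(),ys.min(),ys.max())
E
```

```text
top0 0 673 [0.003 0.004 0.006 0.008 0.01 ]
top3 48 673 [-0.034  0.01   0.028  0.208  0.778]
184.04166666666666 194.04166666666666 177 192 191 201
scene0 0 272 [0.009 0.009 0.011 0.011 0.013]
scene3 0 272 [0.004 0.006 0.01  0.011 0.011]
```

>>> servo_tool:
  increments:
    - {"slide": [-12, 3, 0], "dr": [0.01, 0, -0.005], "jaw": 1}
    - {"slide": [-40, 11, 1], "dr": [0.04, 0.003, -0.015], "jaw": 1}
    - {"slide": [-75, 20, 2], "dr": [0.08, 0.006, -0.03], "jaw": 1}
    - {"slide": [-115, 31, 3], "dr": [0.125, 0.01, -0.045], "jaw": 1}
    - {"slide": [-155, 42, 4], "dr": [0.17, 0.013, -0.06], "jaw": 1}
    - {"slide": [-195, 53, 5], "dr": [0.21, 0.017, -0.08], "jaw": 1}
    - {"slide": [-235, 63, 6], "dr": [0.255, 0.02, -0.095], "jaw": 1}
    - {"slide": [-275, 74, 7], "dr": [0.3, 0.023, -0.11], "jaw": 1}
    - {"slide": [-315, 85, 8], "dr": [0.345, 0.027, -0.125], "jaw": 1}
    - {"slide": [-350, 94, 9], "dr": [0.38, 0.03, -0.14], "jaw": 1}
    - {"slide": [-378, 102, 9], "dr": [0.41, 0.032, -0.15], "jaw": 1}
    - {"slide": [-393, 106, 9.4], "dr": [0.43, 0.034, -0.158], "jaw": 1}
    - {"slide": [-398, 107.5, 9.4], "dr": [0.4338, 0.034, -0.1592], "jaw": 1}
    - {"slide": [-398, 107.5, 9.4], "dr": [0.4338, 0.034, -0.1592], "jaw": 1}
    - {"slide": [-398, 107.5, 9.4], "dr": [0.4338, 0.034, -0.1592], "jaw": 1}
  force: 60

```text
t: 15.6
tool_pos: [0.5882, -0.1267, 0.41]
orientation: [1.956, 2.457, 0.003]
force: [0.3, 0.1, -2.4]
opening: 0.0357
gripper_force: 60.0
```

```bash
sed -i 's/p\[2\]=.41/p[2]=.2512/' back.py; python3 back.py
```

```text
t 15.6 pos [ 0.5882 -0.1267  0.41  ] slide [ -0.9  -0.6 158.8] dr [ 0.0008 -0.0008  0.0004] F [ 0.3  0.1 -2.4] open 0.0357 gf 59.98908832669258
```

>>> servo_tool:
  increments:
    - {"slide": [-0.9, -0.6, 15], "dr": [0, 0, 0], "jaw": 1}
    - {"slide": [-0.9, -0.6, 40], "dr": [0, 0, 0], "jaw": 1}
    - {"slide": [-0.9, -0.6, 70], "dr": [0, 0, 0], "jaw": 1}
    - {"slide": [-0.9, -0.6, 100], "dr": [0, 0, 0], "jaw": 1}
    - {"slide": [-0.9, -0.6, 122], "dr": [0, 0, 0], "jaw": 1}
    - {"slide": [-0.9, -0.6, 135], "dr": [0, 0, 0], "jaw": 1}
    - {"slide": [-0.9, -0.6, 140], "dr": [0, 0, 0], "jaw": 1}
    - {"slide": [-0.9, -0.6, 142], "dr": [0, 0, 0], "jaw": 1}
    - {"slide": [-0.9, -0.6, 142], "dr": [0, 0, 0], "jaw": 1}
    - {"slide": [-0.9, -0.6, 142], "dr": [0, 0, 0], "jaw": 1}
  force: 60

```text
t: 16.6
tool_pos: [0.5888, -0.1286, 0.27]
orientation: [1.954, 2.455, 0.004]
force: [0.1, -0.3, -2.2]
opening: 0.0356
gripper_force: 60.0
```

```bash
python3 back.py
```

```text
t 16.6 pos [ 0.5888 -0.1286  0.27  ] slide [ 1.1 -0.4 18.8] dr [0.0029 0.001  0.0001] F [ 0.1 -0.3 -2.2] open 0.0356 gf 59.9890923500061
```

>>> servo_tool:
  increments:
    - {"slide": [1, -0.4, 2], "dr": [0.002, 0, 0], "jaw": 1}
    - {"slide": [1, -0.4, 4], "dr": [0.002, 0, 0], "jaw": 1}
    - {"slide": [1, -0.4, 6.5], "dr": [0.002, 0, 0], "jaw": 1}
    - {"slide": [1, -0.4, 9], "dr": [0.002, 0, 0], "jaw": 1}
    - {"slide": [1, -0.4, 11.5], "dr": [0.002, 0, 0], "jaw": 1}
    - {"slide": [1, -0.4, 14], "dr": [0.002, 0, 0], "jaw": 1}
    - {"slide": [1, -0.4, 15.5], "dr": [0.002, 0, 0], "jaw": 1}
    - {"slide": [1, -0.4, 16.5], "dr": [0.002, 0, 0], "jaw": 1}
    - {"slide": [1, -0.4, 16.5], "dr": [0.002, 0, 0], "jaw": 1}
  force: 60

```text
t: 17.5
tool_pos: [0.5876, -0.1276, 0.2521]
orientation: [1.957, 2.458, -0.001]
force: [-1.4, -0.1, -0.9]
opening: 0.0357
gripper_force: 60.0
```

```bash
python3 back.py
```

```text
t 17.5 pos [ 0.5876 -0.1276  0.2521] slide [-0.2  0.6  0.9] dr [-0.0016 -0.0004  0.    ] F [-1.4 -0.1 -0.9] open 0.0357 gf 59.98896449804306
```

>>> servo_tool:
  increments:
    - {"slide": [0, 0, 0.5], "dr": [0, 0, 0], "jaw": 1}
    - {"slide": [0, 0, 1], "dr": [0, 0, 0], "jaw": 1}
    - {"slide": [0, 0, 1], "dr": [0, 0, 0], "jaw": 1}
  force: 15

```text
t: 17.8
tool_pos: [0.5877, -0.1276, 0.2512]
orientation: [1.956, 2.457, -0.0]
force: [-3.9, 1.4, 3.4]
opening: 0.036
gripper_force: 15.0
```

```bash
python3 back.py
```

```text
t 17.8 pos [ 0.5877 -0.1276  0.2512] slide [-0.2  0.5  0. ] dr [-0.0012 -0.0002  0.0001] F [-3.9  1.4  3.4] open 0.036 gf 14.993794402107596
```

Foot on the tray floor (5.8 N). Release gradually.

>>> servo_tool:
  increments:
    - {"slide": [0, 0, 0], "dr": [0, 0, 0], "jaw": 0.58}
    - {"slide": [0, 0, 0], "dr": [0, 0, 0], "jaw": 0.54}
    - {"slide": [0, 0, 0], "dr": [0, 0, 0], "jaw": 0.48}
    - {"slide": [0, 0, 0], "dr": [0, 0, 0], "jaw": 0.4}
    - {"slide": [0, 0, 0], "dr": [0, 0, 0], "jaw": 0.35}
    - {"slide": [0, 0, 0], "dr": [0, 0, 0], "jaw": 0.3}
    - {"slide": [0, 0, 0], "dr": [0, 0, 0], "jaw": 0.3}
    - {"slide": [0, 0, -8], "dr": [0, 0, 0], "jaw": 0.3}
    - {"slide": [0, 0, -25], "dr": [0, 0, 0], "jaw": 0.3}
    - {"slide": [0, 0, -50], "dr": [0, 0, 0], "jaw": 0.3}
    - {"slide": [0, 0, -85], "dr": [0, 0, 0], "jaw": 0.3}
    - {"slide": [0, 0, -120], "dr": [0, 0, 0], "jaw": 0.3}
    - {"slide": [0, 0, -145], "dr": [0, 0, 0], "jaw": 0.3}
    - {"slide": [0, 0, -155], "dr": [0, 0, 0], "jaw": 0.3}
    - {"slide": [0, 0, -155], "dr": [0, 0, 0], "jaw": 0.3}

```text
t: 19.3
tool_pos: [0.588, -0.1277, 0.4081]
orientation: [1.954, 2.455, 0.002]
force: [1.4, -0.1, 0.1]
opening: 0.0651
gripper_force: 0.0
```

>>> servo_tool:
  increments:
    - {"slide": [-20, -30, 0], "dr": [0, 0, 0], "jaw": 0.3}
    - {"slide": [-50, -70, 0], "dr": [0, 0, 0], "jaw": 0.3}
    - {"slide": [-80, -110, 0], "dr": [0, 0, 0], "jaw": 0.3}
    - {"slide": [-100, -150, 0], "dr": [0, 0, 0], "jaw": 0.3}
    - {"slide": [-110, -180, 0], "dr": [0, 0, 0], "jaw": 0.3}
    - {"slide": [-110, -200, 0], "dr": [0, 0, 0], "jaw": 0.3}
    - {"slide": [-110, -200, 0], "dr": [0, 0, 0], "jaw": 0.3}

```text
t: 20.0
tool_pos: [0.4153, -0.2803, 0.4038]
orientation: [-1.958, -2.453, 0.001]
force: [0.6, 0.1, -0.4]
opening: 0.0646
gripper_force: 0.0
```

```bash
python3 - <<'E'
from h import *
a,_=snap('top','top4');b,_=snap('scene','scene4')
t=cv2.resize(a[120:260,140:400,::-1],(780,420),interpolation=cv2.INTER_CUBIC);cv2.imwrite('pics/t4.png',t)
for f,n,(x0,y0,x1,y1) in (('top','top',(305,175,335,203)),('scene','scene',(270,215,300,245))):
  for k in '04':
    h=cv2.cvtColor(np.load(f'pics/{f}{k}.npz')['im'],cv2.COLOR_RGB2HSV)[y0:y1,x0:x1];m=cv2.inRange(h,(45,110,120),(80,255,255));ys,xs=np.nonzero(m);print(f,k,len(xs),xs.mean()+x0,ys.mean()+y0,ray(n,[(xs.mean()+x0,ys.mean()+y0)],(0,0,.115)).round(4))
for k in '04':
  im=np.load(f'pics/scene{k}.npz')['im'].astype(int)[150:176,330:365];print(((im[...,1]-(im[...,0]+im[...,2])/2)/(im.sum(2)+1)>.06).sum())
print(read_state()['tool_pos'],read_state()['force'])
E
```

```text
top 0 109 320.8807339449541 187.71559633027522 [[ 0.5874 -0.125   0.115 ]]
top 4 104 320.86538461538464 187.71153846153845 [[ 0.5874 -0.1249  0.115 ]]
scene 0 125 284.272 230.352 [[ 0.5908 -0.1328  0.115 ]]
scene 4 121 283.9834710743802 230.1900826446281 [[ 0.5899 -0.1326  0.115 ]]
52
52
[ 0.41718338 -0.27943507  0.40452978] [-0.50347707  0.23522627  0.03411151]
```

View pics/t4.png

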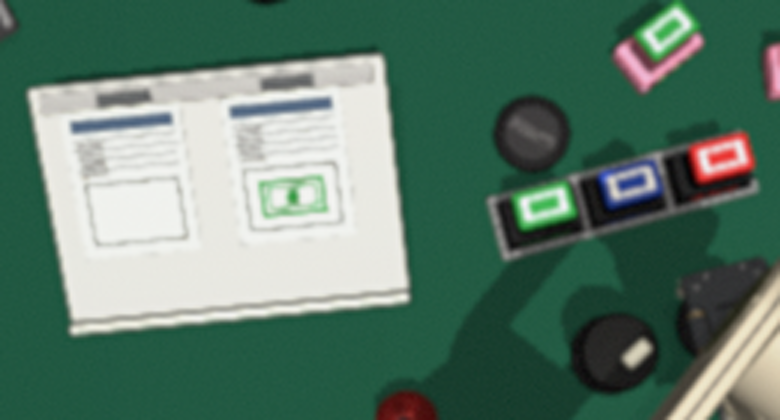

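The top view shows the green stamp back in its left bay at (545,205), within about 1 mm of where it started, and everything else is undisturbed. The blank outline at (137,210) shows no drawn mark. The force record is clear, though: the spring ran about 8 mm to a hard stop at about 25 N and was held there for over 1 s, with the pressure centred on the foot. I'm handing in.

```bash
python3 -c "
from plant import *
print(close_job())"
```

```text
the job is handed in; nothing more can be done
None
```

I pressed the green stamp fully home on the blank card, held it there for over 1 s, put it back upright in its bay and handed in; the forces show a full press (hard stop at about 25 N), but no mark showed on the card in the camera pictures and no verdict came back.

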